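Knock a stuck billet out of its tube mould and weigh it

TASK

A cast brass billet is stuck in the steel tube mould. Take the wooden-handled knock-out rod from its rest, push it into the open end of the tube and drive the billet out of the far end into the blue-lined catch tray; draw the rod out and lay it back on its rest the way it lay. Then take the billet from the tray and lay it gently, not dropped, on its side on the pan of the scale, without disturbing the jars and the bottle.

Things in the scene. Friction and masses are not known exactly. Their poses are not given: they have to be found in the camera images.
- mould: Fixed stand, dark base 110 x 60 x 10 mm, level steel tube in blue saddles. Origin: on the table under the tube's middle. +x: along the bore, the way the billet must go out (entry to tray). Tube 100 mm long (x -50 to +50), 49 mm outside, 38 mm bore, axis 62 mm up. A brass spring plunger (x = +20, top about 110 mm up) grips the billet: pushing takes up to 12 N; it stays 13 mm above the bore's axis.
- tray_mid (a point): Middle of the tray's floor line. The blue-lined tray takes mould x from +50 to +180 mm, 92 mm wide inside. Its floor is a shallow V (slopes 0.22 rad) whose lowest line runs under the bore's axis, 22 mm above the table, so the billet settles lying along that line. Side walls reach 42 mm, the end wall 46 mm above the table. Axes as mould.
- mould_entry (a point): Centre of the tube's open entry mouth, on the bore's axis (62 mm above the table); axes as mould.
- mould_exit (a point): Centre of the tube's exit mouth above the tray, on the bore's axis; axes as mould.
- billet: Brass cylinder, diameter 34 mm, length 60 mm, ends slightly bevelled, about 0.4 kg. Origin at its centre, +x along its axis. It starts in the tube, its near end 8 to 28 mm inside the entry mouth, and must be pushed right through: bring the rod's tip 10 to 20 mm out of the exit. It then drops some 24 mm into the tray.
- rod: Knock-out rod, 195 mm long, 0.28 kg, balancing about 30 mm ahead of its origin, the middle of the wooden handle, which is 60 mm long (x -30 to +30), 24 mm wide (y), 28 mm high (z). A round steel shaft, 18 mm in diameter with a 25 mm brass collar at its root, runs to the tip at x = +165 mm; +x points to the tip. It starts level on its rest, its axis 50 mm above the table.
- rod_tip (a point): Centre of the flat end of the rod's shaft.
- rest: Fixed light wooden rest, foot 200 x 50 x 12 mm. Origin: on the table under its middle; +x: where the rod's tip points. The rod lies with its origin at x = -67.5, y = 0 (about), 50 mm up: handle on a narrow pad (40 x 16 mm, top 36 mm up, fingers pass on both sides), shaft in a fork at x = +45 mm: gap 32 mm wide, floor 41 mm, prongs 61 mm above the table.
- scale: Fixed grey bench scale, 124 mm (x) by 180 mm (y), 34 mm high, display towards its +y. Origin: on the table under the centre of the pan.
- pan (a point): Centre of the floor of the scale's round steel pan, 44 mm above the table; inside diameter 114 mm, rim 6 mm above the pan's floor. A billet lying on it has its axis 61 mm above the table.
- flux_jar: Small jar with a blue label, 54 mm in diameter, 48 mm high, loose, between mould and rest. Origin: centre of its underside. To be left alone.
- glass_jar: Glass jar with a steel lid, 76 mm in diameter, 100 mm high, loose, beyond the rest and the scale. Origin: centre of its underside. To be left alone.
- oil_bottle: Amber bottle with a yellow cap, 48 mm in diameter, 120 mm high, loose, beyond the rest and the scale. Origin: centre of its underside. To be left alone.
There are look-alikes about, which are no part of the job. What is meant by the rod is not turquoise, and is the larger of those in its own colour.

How it is judged (in metres and radians):
On the way, in this order (a step that is already met when the one before it is completed fails the run):
1. the rod is taken from its rest (moved at least 50 mm) (distance of rod from where it was at the start of the episode above 0.05 m), for 0.1 s.
2. the rod's tip is at least 5 mm inside the bore, entered from the entry mouth, with the billet still in the tube (y of rod_tip in the frame of mould_entry between -0.016 and 0.016 m and z of rod_tip in the frame of mould_entry between -0.016 and 0.016 m and x of rod_tip in the frame of mould_entry between 0.005 and 0.09 m and angle between the x axis of rod and the x axis of mould, either way round below 0.25 rad and x of rod in the frame of mould_entry below 0 m and x of billet in the frame of mould_exit below 0 m), for 0.02 s.
3. the billet lies in the tray, wholly out of the tube, while the rod still reaches well through the bore (y of rod_tip in the frame of mould_entry between -0.016 and 0.016 m and z of rod_tip in the frame of mould_entry between -0.016 and 0.016 m and x of rod_tip in the frame of mould_entry above 0.05 m and x of rod in the frame of mould_entry below 0 m and x of billet in the frame of mould_exit between 0.025 and 0.125 m and z of billet in the frame of mould below 0.045 m and y of billet in the frame of mould between -0.046 and 0.046 m), for 0.05 s.
4. the rod lies on its rest again, let go, with the billet still in the tray (x of rod in the frame of rest between -0.0875 and -0.0475 m and y of rod in the frame of rest between -0.012 and 0.012 m and z of rod in the frame of rest between 0.045 and 0.055 m and angle between the x axis of rod and the x axis of rest, either way round below 0.15 rad and x of rod_tip in the frame of rest above 0 m and z of rod_tip in the frame of rest below 0.058 m and contact force between the fingers and rod below 0.1 N and linear speed of rod below 0.03 m/s and x of billet in the frame of mould_exit between 0.015 and 0.13 m and y of billet in the frame of mould between -0.046 and 0.046 m and z of billet in the frame of mould below 0.045 m), for 0.2 s.
At the end, for the whole second after the job is handed in: The billet lies on its side on the pan's floor (centre within 50 mm of the pan's centre, level within 10 degrees) and the rod lies on its rest in the fork (within 20 mm lengthwise, 12 mm sideways, 8 degrees of its place); both let go and at rest (horizontal distance between billet and pan below 0.05 m and z of billet in the frame of pan between 0.013 and 0.021 m and angle between billet's own x axis and vertical between 1.4 and 1.74 rad and linear speed of each of billet, rod below 0.03 m/s and contact force between the fingers and billet below 0.1 N and x of rod in the frame of rest between -0.0875 and -0.0475 m and y of rod in the frame of rest between -0.012 and 0.012 m and z of rod in the frame of rest between 0.045 and 0.055 m and angle between the x axis of rod and the x axis of rest, either way round below 0.15 rad and x of rod_tip in the frame of rest above 0 m and z of rod_tip in the frame of rest below 0.058 m and contact force between the fingers and rod below 0.1 N); the robot touches nothing.
It fails at once if the billet is dropped or thrown onto the pan (faster than 0.6 m/s close over it) (horizontal distance between billet and pan below 0.055 m and z of billet in the frame of pan below 0.05 m and linear speed of billet above 0.6 m/s).
It fails at once if the flux jar is moved by more than 20 mm or tipped (distance of flux_jar from where it was at the start of the episode above 0.02 m or angle between flux_jar's own z axis and vertical above 0.3 rad).
It fails at once if the glass jar is moved by more than 20 mm or tipped (distance of glass_jar from where it was at the start of the episode above 0.02 m or angle between glass_jar's own z axis and vertical above 0.3 rad).
It fails at once if the oil bottle is moved by more than 20 mm or tipped (distance of oil_bottle from where it was at the start of the episode above 0.02 m or angle between oil_bottle's own z axis and vertical above 0.3 rad).
It also fails if it takes over 62 s, if anything falls off the work surface, if the arm or the gripper's body presses on something with over 40 N, if the wrist force passes 120 N, or if a joint passes its speed limit or range.

ROBOT

A 6-joint arm with a two-finger parallel gripper is mounted at the origin on the work surface. World frame = base frame: x ahead of the robot, y to its left, z up, the work surface at z = 0. Lengths are in m, angles in degrees, forces in N, time in s.
With the tool pointing down it reaches from about 0.375 to 0.9 m from the base axis. Payload 3.1 kg.
Tool frame: the origin (TCP) lies between the finger pads; the fingertips stand 22 mm ahead of it and the grasp point (between the pads) lies 3 mm ahead of it; z points along the fingers, y is the line along which they close (so a half turn about z gives the same grasp; the last joint's range is limited). The gripper opens to 87 mm and grips with 3 to 60 N. Pads are 19 mm wide; open, the fingers measure 117 mm over their backs; the gripper's body (75 mm by 190 mm) begins 51 mm behind the grasp point.
Start: joints at [-78.409, 30.224, 82.088, -0, 67.689, -10.227], TCP at [0.232, -0.58, 0.245] pointing down, gripper open.
Joint ranges: [-176.69, 176.69], [-43.24, 126.21], [12.49, 139.97], [-82, 262], [0, 151.66], [-163.58, 163.58]. Speed limits (degrees/s): [159.86, 159.86, 180, 180, 180, 180].

INTERFACE

Orientations are given as a 3x3 rotation matrix whose columns are the frame's x, y, z axes.
In Python, from rig import bot, capture, search_frame, outline_of, spot_point gives the robot as it stands.
- The arm moves only by the tool jog_arm, never from a script. Its argument "rows" is text: rows parted by semicolons, each of 7 numbers parted by spaces: the opening, from 0 (shut) to 1 (fully open), then the shift along the tool's x, y, z as a fraction of full scale, then the turn, a rotation vector about the tool's x, y, z as a fraction of full scale. A call has 1 to 20 rows; each row is the pose to reach, as a shift and turn from the pose commanded when the call began, along the tool's axes at that moment; what a row does not reach only later rows make up. Full scale, the value 1, is 0.5 m for a shift and pi/4 rad for a turn. A row lasts 1/12 s, in which the tool goes at most 41.7 mm and 7.16 degrees, less where a joint would pass 70% of its speed; a pose out of reach is approached as far as the arm can. A call with a number of a shift or a turn outside -1 to 1 is refused whole. A call with a gripper value outside its range is refused whole. The fingers move at their own pace and stop on an object; the grip force is fixed at half the most. Time passes only in rows, so rows that repeat a pose let the fingers close. It gives the time, the measured TCP pose, the force, the opening and the grip force at its end, in the units of the state.
- bot.read_state(): the state, without advancing time (a new reading comes with each control period).
- capture(name): name is "scene" or "top"; returns a dict with "pixels" (400x640x3 uint8, red, green, blue), "fx", "fy", "cx", "cy" (pixels), "distortion" ([k1, k2, p1, p2, k3] as OpenCV has them; the pictures are not rectified), "R" (3x3) and "t" (3): a world point X has camera coordinates R X + t. Camera axes: x right, y down, z forward; pixel columns grow to the right and rows downward; lengths in m; the calibration is good to about 2 mm. A picture is of the moment at which its call begins. There is no depth.
- bot.hand_in(): hands the job in; it is judged then, once.
Trained networks look in a picture, given as the dict that the camera call returned (one of the last four; its "shot" number tells which), for a name from the list of things; names that differ only in an ending like _2 or _b are one class to them, and where a whole thing is asked for, a point or a joint stands for the part that bears it (a point fixed in the world has none). Each returns a list of dicts, best first, with "conf" (0 to 1); they miss things now and then, are a little off and sometimes report something else, mostly with a low value. They report only what shows in the picture. A call takes as long as a camera call. They do not tell look-alikes from the thing itself.
- search_frame(label, picture): "point" ([x, y, z] in m, in world coordinates, good to about 4 mm: the middle of the surface that is visible of it).
- outline_of(label, picture): "region" (400x640 bool, what is visible of it).
- spot_point(label, picture): "point" ([x, y, z] in m, in world coordinates, good to about 4 mm: a listed point, or the origin of a listed thing).
The state is a dict: "time_s": time; "joint_positions": joint angles; "qvel": joint speeds; "tau": joint torques, N m; "position": TCP position; "tcp_rot": TCP orientation; "force": force on the tool from outside, world axes, zero at the start; "moment": the same for the moment, N m; "opening": opening from 0.0 (shut) to 1.0 (fully open); "grasp_force": force on a finger pad.
Only numpy, scipy, OpenCV 4.12 (cv2) and the standard library are available. Lean on these libraries where they do the work, as an engineer would, in place of code of your own. Each camera call takes 0.05 s, during which the arm holds its last target. There are 200 camera calls.

## Working session

There is one attempt and no reset: what is moved stays moved. The work goes in short steps, Python scripts to look and compute and a tool call to move; the robot and the scene stay as the last step left them, time stands still between calls to the robot, and variables do not carry over. Pictures are saved under pics/ and viewed, at most 10 in all, crops included, and the job is handed in when it is done.

Besides the shell and the picture viewer there is one more tool, called after "Request:" by a JSON object that holds its "name" and its "arguments". jog_arm: Moves the arm, as the interface text tells. Its arguments: {"type":"object","properties":{"rows":{"type":"string"}},"required":["rows"]}

```bash
ls; mkdir -p pics; cat > h.py <<'E'
import numpy as np, cv2
from rig import bot, capture, search_frame, outline_of, spot_point
def save(p,n,crop=None):
    im=p["pixels"][:,:,::-1]
    cv2.imwrite("pics/"+n,im)
def proj(p,X):
    r,_=cv2.Rodrigues(np.array(p["R"]));K=np.array([[p["fx"],0,p["cx"]],[0,p["fy"],p["cy"]],[0,0,1.]])
    return cv2.projectPoints(np.array(X,float).reshape(-1,1,3),r,np.array(p["t"],float),K,np.array(p["distortion"],float))[0].reshape(-1,2)
def ray(p,uv,z):
    K=np.array([[p["fx"],0,p["cx"]],[0,p["fy"],p["cy"]],[0,0,1.]])
    n=cv2.undistortPoints(np.array(uv,float).reshape(-1,1,2),K,np.array(p["distortion"],float)).reshape(-1,2)
    R=np.array(p["R"]);t=np.array(p["t"]);d=np.c_[n,np.ones(len(n))]@R;c=-R.T@t
    return c+d*((np.reshape(z,(-1,1))-c[2])/d[:,2:])
E
python3 - <<'E'
from h import *
np.set_printoptions(precision=4,suppress=True)
for c in ("scene","top"):
    p=capture(c);save(p,c+"0.png")
    for l in "mould tray_mid mould_entry mould_exit rod rod_tip rest scale pan flux_jar glass_jar oil_bottle billet".split():
        for d in spot_point(l,p): 
            if d["conf"]>.2: print(c,l,np.round(d["point"],4),round(d["conf"],2),proj(p,d["point"])[0].round())
    print(-np.array(p["R"]).T@p["t"])
print(bot.read_state())
E
```

```text
pics
scene mould [ 0.4464 -0.0676  0.0011] 0.82 [266. 214.]
scene mould [ 0.6618 -0.1247 -0.0004] 0.36 [287. 275.]
scene tray_mid [ 0.4533 -0.1827  0.0264] 0.67 [232. 227.]
scene tray_mid [0.818  0.0584 0.0006] 0.63 [376. 285.]
scene mould_entry [ 0.4473 -0.0177  0.062 ] 0.62 [280. 194.]
scene mould_exit [ 0.4495 -0.1166  0.0623] 0.85 [250. 209.]
scene mould_exit [ 0.4545 -0.1855  0.0221] 0.56 [231. 229.]
scene rod [0.2435 0.3351 0.0136] 0.89 [336. 129.]
scene rod [0.6802 0.1931 0.0536] 0.71 [385. 217.]
scene rod [0.4782 0.2184 0.0084] 0.63 [349. 182.]
scene rod [ 0.4512 -0.1161  0.0622] 0.58 [251. 209.]
scene rod_tip [0.1395 0.2001 0.0172] 0.87 [290. 125.]
scene rod_tip [0.6505 0.0305 0.0512] 0.59 [332. 236.]
scene rod_tip [0.5909 0.1829 0.0116] 0.48 [362. 208.]
scene rod_tip [ 0.4457 -0.0651  0.0022] 0.39 [267. 213.]
scene rest [0.6697 0.1258 0.004 ] 0.67 [362. 235.]
scene scale [ 0.6632 -0.1274  0.0018] 0.73 [286. 276.]
scene pan [ 0.6623 -0.1327  0.0437] 0.83 [284. 268.]
scene flux_jar [0.5791 0.0384 0.0001] 0.6 [320. 228.]
scene glass_jar [0.8218 0.0595 0.0011] 0.77 [377. 286.]

[... 878 characters left out ...]
9.]
top glass_jar [0.8159 0.062  0.0009] 0.81 [301.  82.]
top oil_bottle [ 0.8192 -0.1092 -0.0008] 0.64 [371.  80.]
[0.4363 0.0278 1.1711]
{'time_s': 1.4, 'joint_positions': array([-78.4089,  30.2245,  82.0857,   0.0002,  67.6907, -10.2275]), 'qvel': array([ 0.0548, -0.0636,  0.0184,  0.0734,  0.1127, -0.0629]), 'tau': array([  0.0001, -44.0009, -17.6981,   0.0634,   0.0505,  -0.    ]), 'position': array([ 0.2323, -0.5802,  0.2445]), 'tcp_rot': array([[ 0.9284,  0.3717,  0.    ],
       [ 0.3717, -0.9284,  0.    ],
       [ 0.    , -0.    , -1.    ]]), 'force': array([-0.0399,  0.2849, -0.4771]), 'moment': array([ 0.0085,  0.002 , -0.0279]), 'grasp_force': 0.0, 'opening': 1.0022189796367724}
```

View pics/scene0.png

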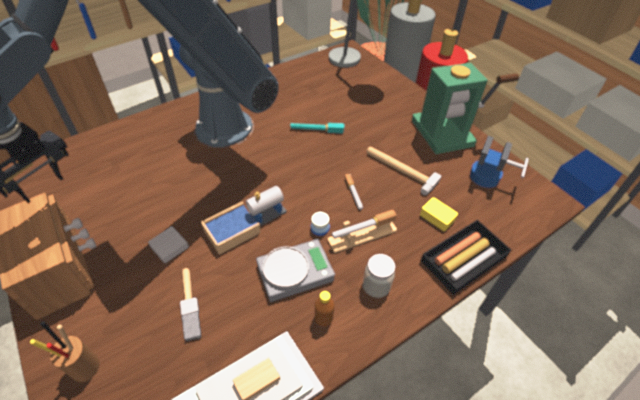

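View pics/top0.png

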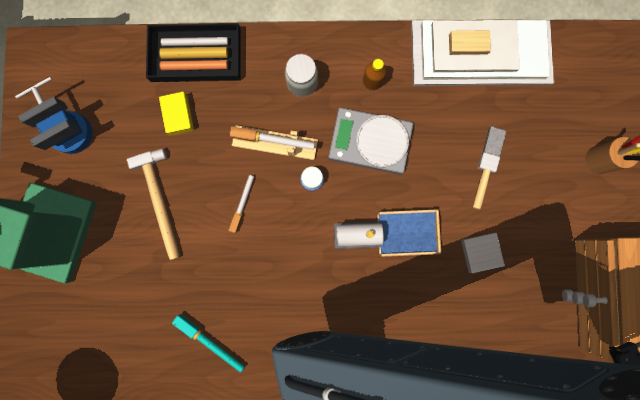

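The scene picture shows the mould and tray at about (255,210), the rod on its rest at about (365,225) with its orange handle at the +y end, and the scale at about (290,270). The turquoise rod at (318,127) and the small rod at (353,190) are the look-alikes. The top view agrees: the rod runs from (231,131) to (316,146), the tube spans (335–385,234), and the tray lies to its right. I'll refine these positions next.

```bash
cat >> h.py <<'E'
def rz(yaw):
    a=np.radians(yaw);c,s=np.cos(a),np.sin(a)
    return np.array([[c,s,0],[s,-c,0],[0,0,-1.]])
def delta(P,yaw,P0=None,R0=None):
    s=bot.read_state();P0=s["position"] if P0 is None else P0;R0=s["tcp_rot"] if R0 is None else R0
    r=cv2.Rodrigues(R0.T@rz(yaw))[0].ravel()
    print("shift",np.round(R0.T@(np.array(P)-P0)/.5,4),"turn",np.round(r/(np.pi/4),4),"rows>=",max(np.linalg.norm(np.array(P)-P0)/.0417,np.degrees(np.linalg.norm(r))/7.16).round(1))
E
python3 - <<'E'
from h import *
np.set_printoptions(precision=4,suppress=True)
near=dict(rod=(.681,.193),rod_tip=(.65,.03),rest=(.669,.127),mould=(.447,-.068),mould_entry=(.447,-.0177),mould_exit=(.449,-.116),tray_mid=(.452,-.185),pan=(.662,-.133),scale=(.663,-.129))
acc={k:[] for k in near}
for c in ("scene","top"):
  for i in range(3):
    p=capture(c)
    for l,n in near.items():
        for d in spot_point(l,p):
            if np.hypot(*(np.array(d["point"])[:2]-n))<.02: acc[l].append(d["point"]);break
  for l,z in (("rod",.05),("rest",.02)):
    for d in outline_of(l,p):
        ys,xs=np.nonzero(d["region"])
        X=ray(p,np.c_[xs,ys],z)[:,:2];
        if np.hypot(*(X.mean(0)-near["rest"]))<.06:
            (cx,sz,a)=cv2.minAreaRect(np.float32(X*1000)); 
            e=np.linalg.eigh(np.cov(X.T))[1][:,-1]; print(c,l,d["conf"],X.mean(0),cx,sz,a,"pca",np.degrees(np.arctan2(e[1],e[0]))%180)
            break
for l,a in acc.items(): a=np.array(a);print(l,len(a),a.mean(0),a.std(0))
m={l:np.mean(a,0) for l,a in acc.items()}
ang=lambda a,b:np.degrees(np.arctan2(*(m[b]-m[a])[1::-1]))
print("rod",ang("rod","rod_tip"),"mould",ang("mould_entry","mould_exit"),ang("mould_entry","tray_mid"))
s=.001
E
```

```text
scene rod 0.74 [0.6684 0.1431] (671.3794555664062, 131.66909790039062) (201.64874267578125, 40.06710433959961) 83.3638916015625 pca 80.34268729424682
scene rest 0.96 [0.6749 0.1132] (657.540283203125, 123.85157775878906) (198.67811584472656, 89.9456787109375) 79.7027816772461 pca 76.78325435712836
top rod 0.92 [0.669  0.1357] (669.09765625, 128.32655334472656) (195.21282958984375, 24.117916107177734) 81.10305786132812 pca 79.78431085418663
top rest 0.86 [0.6566 0.1112] (668.351318359375, 124.60802459716797) (197.31625366210938, 62.91876983642578) 79.0896224975586 pca 84.9911755591457
rod 6 [0.6811 0.1951 0.0537] [0.0031 0.0016 0.0012]
rod_tip 6 [0.6512 0.0312 0.0517] [0.0021 0.0007 0.0008]
rest 6 [0.6674 0.1263 0.0014] [0.0008 0.0015 0.0009]
mould 6 [ 0.4475 -0.0687  0.    ] [0.0005 0.0023 0.0011]
mould_entry 5 [ 0.445  -0.0169  0.0638] [0.002  0.0016 0.0013]
mould_exit 6 [ 0.4507 -0.1159  0.0613] [0.0019 0.0012 0.0012]
tray_mid 6 [ 0.4517 -0.1845  0.0222] [0.0022 0.0019 0.0026]
pan 6 [ 0.6612 -0.1283  0.0439] [0.0015 0.0022 0.0022]
scale 5 [ 0.6624 -0.1278  0.0025] [0.0012 0.001  0.0021]
rod -100.33048789892408 mould -86.7117078958414 -87.70406579398986
```

```bash
python3 - <<'E'
from h import *
delta([.679,.182,.15],80); delta([.679,.182,.053],80)
p=capture("top")
for d in outline_of("mould",p)[:1]:
    ys,xs=np.nonzero(d["region"]); X=ray(p,np.c_[xs,ys],.04)[:,:2]; print(d["conf"],cv2.minAreaRect(np.float32(X*1000)),X.mean(0))
u=proj(p,[[.445,-.017,.062],[.4507,-.116,.062]]).astype(int);print(u)
im=p["pixels"][195:275,315:455,::-1];cv2.imwrite("pics/m.png",cv2.resize(im,None,fx=5.5,fy=5.5,interpolation=cv2.INTER_CUBIC))
E
```

```text
shift [ 1.396  -1.0832  0.1891] turn [-0.     0.    -1.293] rows>= 21.3
shift [ 1.396  -1.0832  0.3831] turn [-0.     0.    -1.293] rows>= 21.7
0.76 ((445.8962097167969, -129.39892578125), (101.8113784790039, 242.46824645996094), 1.4059172868728638) [ 0.44647896 -0.14522275]
[[337 234]
 [381 231]]
```

View pics/m.png

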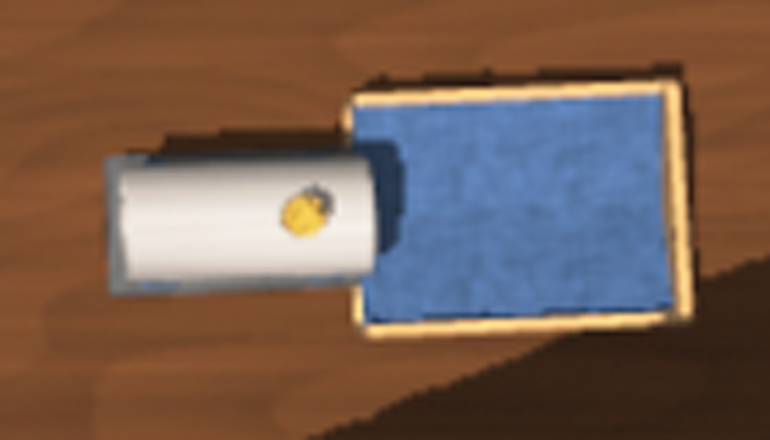

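Request:
{"name": "jog_arm", "arguments": {"rows": "1 0.02 0 -0.12 0 0 0;1 0.7 -0.54 -0.12 0 0 -0.65;1 0.7 -0.54 -0.12 0 0 -0.65;1 0.7 -0.54 -0.12 0 0 -0.65;1 0.7 -0.54 -0.12 0 0 -0.65;1 0.7 -0.54 -0.12 0 0 -0.65;1 0.7 -0.54 -0.12 0 0 -0.65;1 0.7 -0.54 -0.12 0 0 -0.65;1 0.7 -0.54 -0.12 0 0 -0.65;1 0.7 -0.54 -0.12 0 0 -0.65;1 0.7 -0.54 -0.12 0 0 -0.65;1 0.7 -0.54 -0.12 0 0 -0.65;1 0.7 -0.54 -0.12 0 0 -0.65"}}

```text
time_s: 5.78
position: [0.4584, -0.1956, 0.305]
tcp_rot: [[0.624, 0.781, 0.001], [0.781, -0.624, 0.001], [0.002, 0.0, -1.0]]
force: [0.5, -0.9, 0.2]
opening: 1.004
grasp_force: 0.0
```

```bash
python3 - <<'E'
from h import *
s=bot.read_state();print(s["time_s"],s["position"],s["tcp_rot"][:,0])
delta([.679,.182,.15],80); delta([.679,.182,.053],80)
p=capture("top")
c=np.array([[680,80],[692,322],[350,100],[366,335],[365,157],[375,278],[125,160],[120,283]])/5.5+[315,195]
X=ray(p,c,[.046,.046,.042,.042,.062,.062,.062,.062]);print(X)
m=(X[::2]+X[1::2])/2;print(m)
E
```

```text
5.7833 [ 0.45837142 -0.19555072  0.30499655] [0.62411915 0.78132725 0.0017375 ]
shift [ 0.8648 -0.1266  0.3115] turn [ 0.0009 -0.0021 -0.6359] rows>= 11.1
shift [ 0.8645 -0.1267  0.5055] turn [ 0.0009 -0.0021 -0.6359] rows>= 12.1
[[ 0.49844501 -0.25064028  0.046     ]
 [ 0.39817999 -0.25240281  0.046     ]
 [ 0.49223143 -0.11336802  0.042     ]
 [ 0.39472574 -0.11777191  0.042     ]
 [ 0.46783444 -0.11646522  0.062     ]
 [ 0.41850942 -0.11939631  0.062     ]
 [ 0.46797036 -0.01831184  0.062     ]
 [ 0.41794945 -0.01544186  0.062     ]]
[[ 0.4483125  -0.25152155  0.046     ]
 [ 0.44347858 -0.11556997  0.042     ]
 [ 0.44317193 -0.11793077  0.062     ]
 [ 0.4429599  -0.01687685  0.062     ]]
```

Request:
{"name": "jog_arm", "arguments": {"rows": "1 0.865 -0.127 0.31 0 0 -0.636;1 0.865 -0.127 0.31 0 0 -0.636;1 0.865 -0.127 0.31 0 0 -0.636;1 0.865 -0.127 0.31 0 0 -0.636;1 0.865 -0.127 0.31 0 0 -0.636;1 0.865 -0.127 0.31 0 0 -0.636;1 0.865 -0.127 0.31 0 0 -0.636;1 0.865 -0.127 0.31 0 0 -0.636;1 0.865 -0.127 0.31 0 0 -0.636;1 0.865 -0.127 0.31 0 0 -0.636;1 0.865 -0.127 0.31 0 0 -0.636;1 0.865 -0.127 0.31 0 0 -0.636;1 0.865 -0.127 0.31 0 0 -0.636;1 0.865 -0.127 0.31 0 0 -0.636"}}

```text
time_s: 7.0
position: [0.6791, 0.1753, 0.1489]
tcp_rot: [[0.179, 0.984, -0.001], [0.984, -0.179, -0.001], [-0.001, -0.001, -1.0]]
force: [0.8, -0.1, -0.6]
opening: 1.001
grasp_force: 0.0
```

```bash
python3 - <<'E'
from h import *
s=bot.read_state();print(s["time_s"],s["position"],s["tcp_rot"][:,0])
delta([.679,.182,.053],80)
p=capture("scene")
im=p["pixels"][150:280,270:440,::-1];cv2.imwrite("pics/a.png",cv2.resize(im,None,fx=4.5,fy=4.5,interpolation=cv2.INTER_CUBIC))
E
```

```text
7.0 [0.6790892  0.17530974 0.14893786] [ 0.17940829  0.98377365 -0.00143615]
shift [ 0.0134 -0.0023  0.1919] turn [-0.0015  0.0018 -0.0075] rows>= 2.3
```

View pics/a.png

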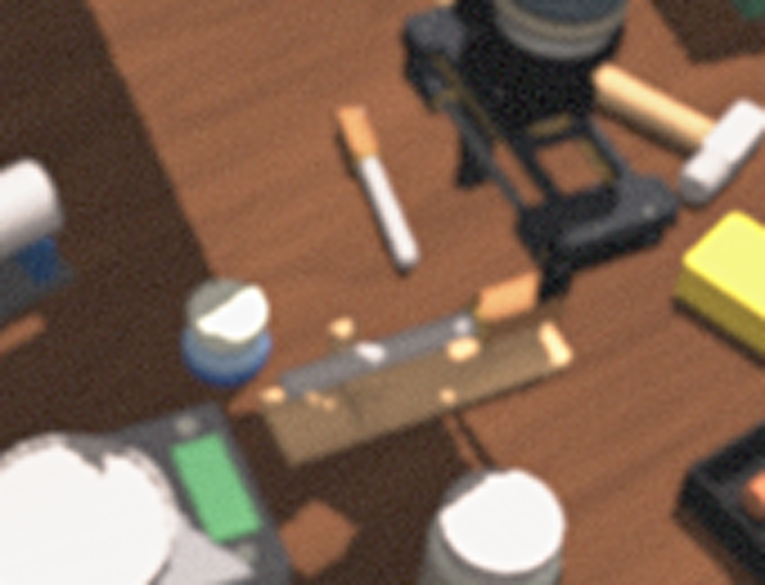

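The gripper straddles the handle (crop around (530,200)). I'll go down and close.

Request:
{"name": "jog_arm", "arguments": {"rows": "1 0 0 0.1 0 0 0;1 0 0 0.16 0 0 0;1 0 0 0.194 0 0 0;1 0 0 0.194 0 0 0;1 0 0 0.194 0 0 0;0 0 0 0.194 0 0 0;0 0 0 0.194 0 0 0;0 0 0 0.194 0 0 0;0 0 0 0.194 0 0 0;0 0 0 0.194 0 0 0;0 0 0 0.194 0 0 0;0 0 0 0.194 0 0 0;0 0 0 0.194 0 0 0"}}

```text
time_s: 8.13
position: [0.6792, 0.177, 0.0526]
tcp_rot: [[0.179, 0.984, -0.0], [0.984, -0.179, 0.0], [0.0, -0.0, -1.0]]
force: [-0.1, 0.7, -1.0]
opening: 0.481
grasp_force: 0.0
```

Request:
{"name": "jog_arm", "arguments": {"rows": "0 0 0 0 0 0 0;0 0 0 0 0 0 0;0 0 0 0 0 0 0;0 0 0 0 0 0 0;0 0 0 0 0 0 0;0 0 0 0 0 0 0;0 0 0 0 0 0 0;0 0 0 0 0 0 0"}}

```text
time_s: 8.8
position: [0.6789, 0.177, 0.0524]
tcp_rot: [[0.179, 0.984, -0.001], [0.984, -0.179, 0.0], [-0.0, -0.001, -1.0]]
force: [-0.4, 0.3, -0.1]
opening: 0.272
grasp_force: 30.0
```

```bash
python3 - <<'E'
from h import *
delta([.679,.177,.15],79.7);delta([.4377,.157,.13],92)
E
```

```text
shift [ 1.000e-04 -0.000e+00 -1.952e-01] turn [-0.001   0.0001 -0.0002] rows>= 2.3
shift [-0.1257 -0.4676 -0.1549] turn [-0.001  -0.     -0.2736] rows>= 6.1
```

Request:
{"name": "jog_arm", "arguments": {"rows": "0 0 0 -0.04 0 0 0;0 0 0 -0.1 0 0 0;0 0 0 -0.16 0 0 0;0 -0.006 -0.06 -0.16 0 0 -0.03;0 -0.03 -0.12 -0.155 0 0 -0.08;0 -0.05 -0.19 -0.155 0 0 -0.12;0 -0.07 -0.26 -0.155 0 0 -0.16;0 -0.09 -0.33 -0.155 0 0 -0.2;0 -0.11 -0.4 -0.155 0 0 -0.24;0 -0.12 -0.45 -0.155 0 0 -0.274;0 -0.126 -0.468 -0.155 0 0 -0.274;0 -0.126 -0.468 -0.155 0 0 -0.274;0 -0.126 -0.468 -0.155 0 0 -0.274"}}

```text
time_s: 9.88
position: [0.4398, 0.1569, 0.1304]
tcp_rot: [[-0.035, 0.999, 0.004], [0.999, 0.035, 0.0], [0.0, 0.004, -1.0]]
force: [0.8, 0.2, -1.8]
opening: 0.27
grasp_force: 30.0
```

```bash
python3 - <<'E'
from h import *
np.set_printoptions(precision=4,suppress=True)
s=bot.read_state();print(s["time_s"],s["position"],s["tcp_rot"][:,0])
delta([.4377,.157,.13],92)
for c in ("scene","top","scene","top"):
    p=capture(c)
    for l in ("rod_tip","mould_entry","rod"):
        for d in spot_point(l,p)[:2]: print(c,l,np.array(d["point"]),round(d["conf"],2))
    if c=="top":
        for d in outline_of("rod",p)[:1]:
            ys,xs=np.nonzero(d["region"]); X=ray(p,np.c_[xs,ys],.13)[:,:2]; print(d["conf"],cv2.minAreaRect(np.float32(X*1000)))
im=p["pixels"][190:280,230:400,::-1];cv2.imwrite("pics/b.png",cv2.resize(im,None,fx=4.5,fy=4.5,interpolation=cv2.INTER_CUBIC))
E
```

```text
9.8833 [0.4398 0.1569 0.1304] [-0.0347  0.9994  0.0002]
shift [ 0.0004 -0.0042  0.0008] turn [ 0.0048 -0.0003 -0.0002] rows>= 0.1
scene rod_tip [0.4448 0.0083 0.1258] 0.51
scene rod_tip [0.5923 0.1797 0.0135] 0.51
scene mould_entry [ 0.4458 -0.0189  0.0613] 0.96
scene mould_entry [ 0.6622 -0.1291  0.0412] 0.46
scene rod [0.4355 0.1729 0.1322] 0.77
scene rod [0.4775 0.2185 0.0091] 0.55
top rod_tip [0.5897 0.1817 0.0098] 0.6
top rod_tip [0.4447 0.0067 0.129 ] 0.55
top mould_entry [ 0.442  -0.0163  0.0643] 0.64
top rod [0.237  0.3347 0.0154] 0.51
0.85 ((442.3017883300781, 65.44707489013672), (17.748756408691406, 108.09980010986328), 1.8292369842529297)
scene rod_tip [0.4466 0.0111 0.1257] 0.77
scene rod_tip [0.5894 0.182  0.0086] 0.76
scene mould_entry [ 0.4444 -0.0217  0.0638] 0.59
scene rod [0.4356 0.1706 0.132 ] 0.72
scene rod [0.2392 0.3381 0.0166] 0.45
top rod_tip [0.4434 0.0088 0.129 ] 0.76
top rod_tip [0.588  0.1835 0.0092] 0.6
top mould_entry [ 0.4456 -0.0138  0.0625] 0.98
top rod [0.2389 0.3372 0.0165] 0.53
0.69 ((439.9666748046875, 65.42178344726562), (19.739816665649414, 108.25820922851562), 3.2129995822906494)
```

View pics/b.png

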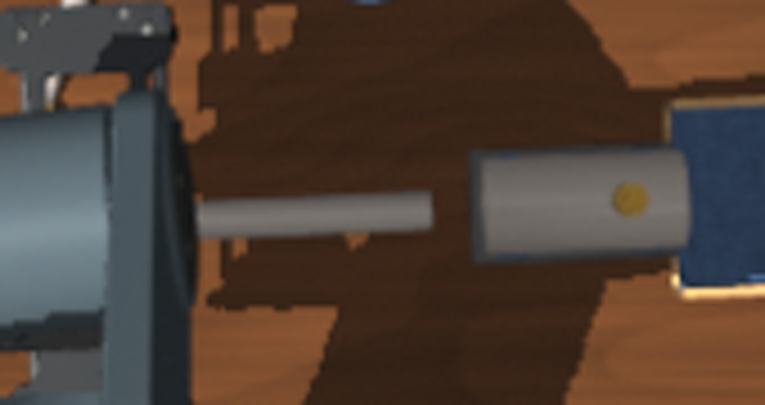

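The rod is in line with the tube: its tip is at crop (430,211) and the tube axis at row 206. I'll lower it and enter.

Request:
{"name": "jog_arm", "arguments": {"rows": "0 0 0 0.05 0 0 0;0 0 0 0.1 0 0 0;0 0 0 0.134 0 0 0;0 0 0 0.134 0 0 0;0 0 0 0.134 0 0 0;0 0 0 0.134 0 0 0;0 -0.015 0 0.134 0 0 0;0 -0.03 0 0.134 0 0 0;0 -0.045 0 0.134 0 0 0;0 -0.06 0 0.134 0 0 0;0 -0.06 0 0.134 0 0 0;0 -0.06 0 0.134 0 0 0"}}

```text
time_s: 11.78
position: [0.439, 0.1261, 0.0633]
tcp_rot: [[-0.033, 0.999, 0.0], [0.999, 0.033, 0.0], [0.0, 0.0, -1.0]]
force: [-0.0, 0.1, -2.3]
opening: 0.273
grasp_force: 30.0
```

```bash
python3 - <<'E'
from h import *
np.set_printoptions(precision=4,suppress=True)
s=bot.read_state();print(s["position"],s["force"])
p=capture("scene")
for l in ("rod_tip","mould_entry","mould_exit"):
    for d in spot_point(l,p)[:2]: print(l,np.array(d["point"]),round(d["conf"],2))
im=p["pixels"][130:260,190:360,::-1];cv2.imwrite("pics/c.png",cv2.resize(im,None,fx=4.5,fy=4.5,interpolation=cv2.INTER_CUBIC))
E
```

```text
[0.439  0.1261 0.0633] [-0.0169  0.1074 -2.2807]
rod_tip [ 0.8206  0.0608 -0.0021] 0.75
rod_tip [0.5894 0.1835 0.0119] 0.65
mould_entry [ 0.445  -0.0203  0.0644] 0.72
mould_exit [ 0.4514 -0.1161  0.0634] 0.57
mould_exit [0.6685 0.1256 0.0021] 0.26
```

View pics/c.png

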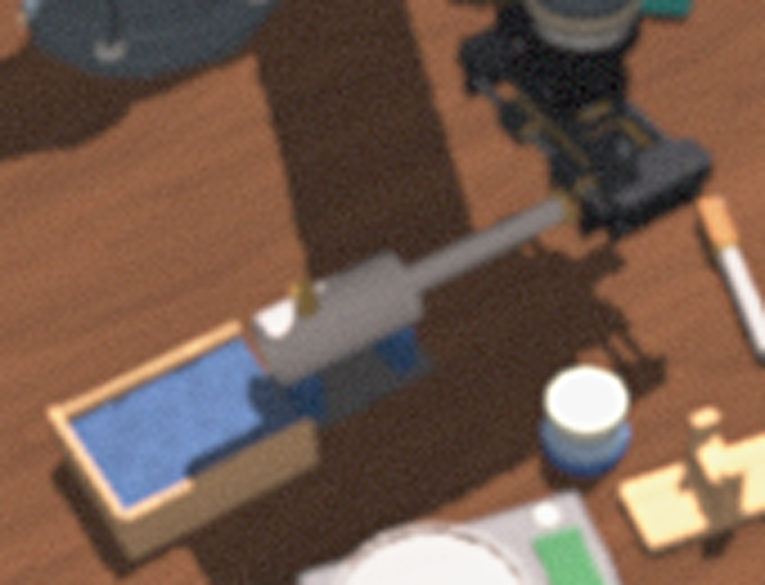

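The rod has entered the bore (mouth at crop (410,285)). I'll drive it through.

Request:
{"name": "jog_arm", "arguments": {"rows": "0 -0.015 0 0 0 0 0;0 -0.03 0 0 0 0 0;0 -0.045 0 0 0 0 0;0 -0.06 0 0 0 0 0;0 -0.075 0 0 0 0 0;0 -0.09 0 0 0 0 0;0 -0.105 0 0 0 0 0;0 -0.12 0 0 0 0 0;0 -0.135 0 0 0 0 0;0 -0.15 0 0 0 0 0;0 -0.162 0 0 0 0 0;0 -0.174 0 0 0 0 0;0 -0.186 0 0 0 0 0;0 -0.198 0 0 0 0 0;0 -0.21 0 0 0 0 0;0 -0.217 0 0 0 0 0;0 -0.217 0 0 0 0 0;0 -0.217 0 0 0 0 0;0 -0.217 0 0 0 0 0"}}

```text
time_s: 13.57
position: [0.4426, 0.0184, 0.063]
tcp_rot: [[-0.035, 0.999, -0.0], [0.999, 0.035, 0.0], [0.0, -0.0, -1.0]]
force: [0.2, 1.5, -1.3]
opening: 0.279
grasp_force: 30.0
```

```bash
python3 - <<'E'
from h import *
np.set_printoptions(precision=4,suppress=True)
s=bot.read_state();print(s["position"],s["force"])
for c in ("top","scene"):
    p=capture(c)
    for l in ("billet","rod_tip"):
        for d in spot_point(l,p)[:2]: print(l,np.array(d["point"]),round(d["conf"],2))
im=p["pixels"][130:260,190:360,::-1];cv2.imwrite("pics/d.png",cv2.resize(im,None,fx=4.5,fy=4.5,interpolation=cv2.INTER_CUBIC))
E
```

```text
[0.4426 0.0184 0.063 ] [ 0.2159  1.451  -1.2669]
billet [ 0.4492 -0.1728  0.0531] 0.86
rod_tip [0.5867 0.1825 0.008 ] 0.89
rod_tip [ 0.4508 -0.1326  0.063 ] 0.55
billet [ 0.4462 -0.1629  0.0566] 0.79
rod_tip [0.1412 0.1972 0.0188] 0.65
rod_tip [ 0.448  -0.1304  0.0606] 0.57
```

View pics/d.png

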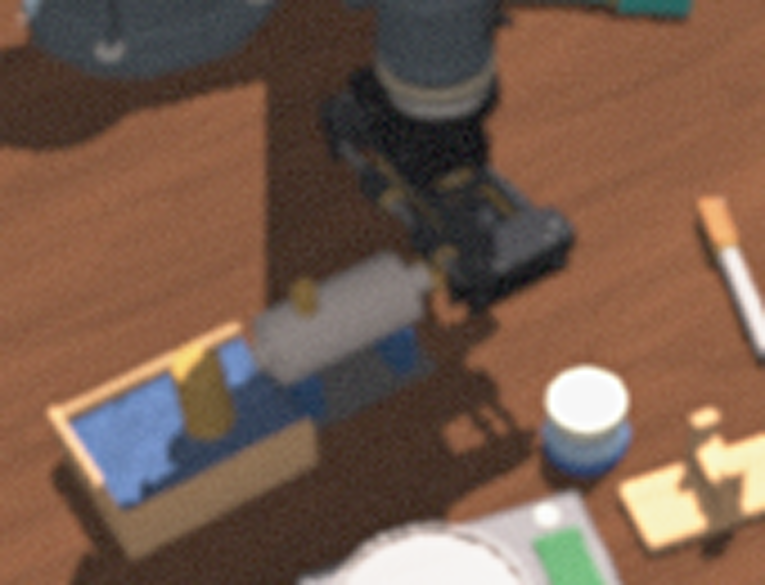

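The billet stands on end in the tray (crop (205,400)) instead of lying. I'll take a closer, settled look from both cameras.

Request:
{"name": "jog_arm", "arguments": {"rows": "0 0 0 0 0 0 0;0 0 0 0 0 0 0;0 0 0 0 0 0 0"}}

```text
time_s: 14.12
position: [0.4427, 0.0184, 0.063]
tcp_rot: [[-0.035, 0.999, 0.0], [0.999, 0.035, 0.0], [0.0, 0.0, -1.0]]
force: [-1.1, 0.2, -3.4]
opening: 0.268
grasp_force: 30.0
```

```bash
python3 - <<'E'
from h import *
np.set_printoptions(precision=4,suppress=True)
s=bot.read_state();print(s["position"],s["force"])
t=[]
for c,(r,q) in (("top",(195,340)),("scene",(185,200))):
    p=capture(c)
    for l in ("billet",):
        for d in spot_point(l,p)[:1]: print(l,np.array(d["point"]),round(d["conf"],2))
        d=outline_of(l,p)[0];ys,xs=np.nonzero(d["region"]);print(d["conf"],xs.min(),xs.max(),ys.min(),ys.max(),len(xs))
    b=np.array([.4475,-.166,.022]);print("upright expect",proj(p,[b+[0,dy,dz] for dz in (0,.06) for dy in (-.017,.017)]).round(1).tolist())
    t.append(cv2.resize(p["pixels"][r:r+75,q:q+100,::-1],None,fx=7.9,fy=7.9,interpolation=cv2.INTER_CUBIC)[:590])
t=[cv2.resize(a,(395,296)) if 0 else a for a in t]
cv2.imwrite("pics/e.png",cv2.resize(np.vstack(t),None,fx=.5,fy=.5,interpolation=cv2.INTER_AREA))
E
```

```text
[0.4427 0.0184 0.063 ] [-1.1491  0.2057 -3.3975]
billet [ 0.4507 -0.1653  0.0557] 0.56
0.79 394 413 225 239 237
upright expect [[407.9, 232.4], [393.3, 232.6], [412.9, 232.1], [397.5, 232.3]]
billet [ 0.4467 -0.1643  0.0541] 0.46Traceback (most recent call last):
  File "<stdin>", line 9, in <module>
IndexError: list index out of range
```

Request:
{"name": "jog_arm", "arguments": {"rows": "0 0.05 0 0 0 0 0;0 0.12 0 0 0 0 0;0 0.19 0 0 0 0 0;0 0.26 0 0 0 0 0;0 0.31 0 0 0 0 0;0 0.325 0 0 0 0 0;0 0.325 0 0 0 0 0;0 0.325 0 -0.07 0 0 0;0 0.325 0 -0.14 0 0 0.1;0 0.325 0.05 -0.2 0 0 0.24;0 0.3 0.1 -0.2 0 0 0.4;0 0.25 0.15 -0.2 0 0 0.56;0 0.2 0.18 -0.2 0 0 0.72;0 0.15 0.2 -0.2 0 0 0.88;0 0.1 0.2 -0.2 0 0 1"}}

```text
time_s: 15.67
position: [0.5434, 0.0685, 0.1631]
tcp_rot: [[0.687, 0.726, 0.003], [0.726, -0.687, -0.001], [0.002, 0.003, -1.0]]
force: [1.3, 0.5, -2.3]
opening: 0.274
grasp_force: 30.0
```

```bash
python3 - <<'E'
from h import *
s=bot.read_state();print(s["time_s"],s["position"],s["tcp_rot"][:,0],s["opening"])
delta([.535,-.131,.16],2);delta([.535,-.131,.0765],2)
E
```

```text
15.6667 [0.54340342 0.06848073 0.16308305] [0.68740114 0.72627598 0.00169566] 0.2740259450939245
shift [-0.3013  0.262   0.0064] turn [ 0.0027 -0.0035  0.9906] rows>= 6.2
shift [-0.3016  0.2615  0.1734] turn [ 0.0027 -0.0035  0.9906] rows>= 6.2
```

Request:
{"name": "jog_arm", "arguments": {"rows": "0 -0.06 0.05 0 0 0 0.15;0 -0.12 0.1 0 0 0 0.3;0 -0.18 0.15 0 0 0 0.45;0 -0.23 0.2 0 0 0 0.6;0 -0.27 0.24 0 0 0 0.75;0 -0.3 0.262 0 0 0 0.9;0 -0.301 0.262 0.006 0 0 0.99;0 -0.301 0.262 0.006 0 0 0.99;0 -0.301 0.262 0.006 0 0 0.99;0 -0.301 0.262 0.006 0 0 0.99"}}

```text
time_s: 16.5
position: [0.5332, -0.1277, 0.1598]
tcp_rot: [[0.999, 0.044, -0.001], [0.044, -0.999, 0.001], [-0.001, -0.001, -1.0]]
force: [0.2, 1.2, -2.4]
opening: 0.272
grasp_force: 30.0
```

```bash
python3 - <<'E'
from h import *
np.set_printoptions(precision=4,suppress=True)
s=bot.read_state();print(s["time_s"],s["position"],s["tcp_rot"][:,0])
delta([.535,-.131,.0765],2)
ims=[]
for c in ("top","scene"):
    p=capture(c)
    for l in ("billet","rod_tip","mould_exit"):
        for d in spot_point(l,p)[:2]: print(c,l,np.array(d["point"]),round(d["conf"],2))
    r,q=((195,320) if c=="top" else (165,200))
    ims.append(cv2.resize(p["pixels"][r:r+90,q:q+140,::-1],None,fx=3.3,fy=3.3,interpolation=cv2.INTER_CUBIC))
cv2.imwrite("pics/f.png",np.vstack(ims))
E
```

```text
16.5 [ 0.5332 -0.1277  0.1598] [ 0.999   0.0441 -0.0012]
shift [0.0036 0.0069 0.1666] turn [-0.0008  0.0016  0.0117] rows>= 2.0
top billet [ 0.4485 -0.0691  0.0004] 0.38
top rod_tip [0.5893 0.1827 0.0128] 0.61
top mould_exit [ 0.4435 -0.0147  0.0641] 0.57
scene billet [ 0.4456 -0.1597  0.0595] 0.42
scene rod_tip [0.5913 0.1812 0.0107] 0.77
scene rod_tip [0.1394 0.2006 0.0186] 0.69
scene mould_exit [ 0.8206  0.0621 -0.0003] 0.68
```

View pics/f.png

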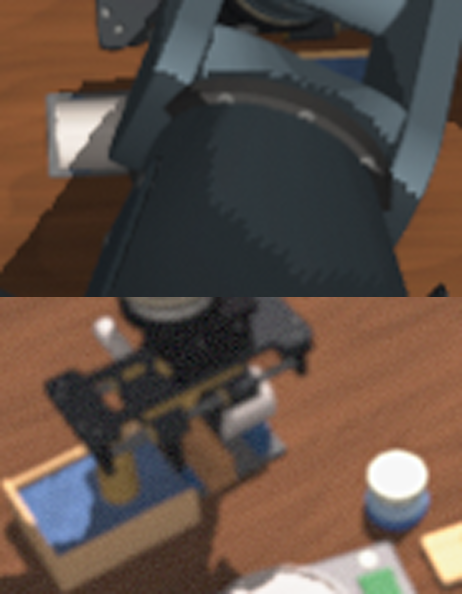

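Standing billet still seen (lower half, (120,480)). The shaft lines up over the gap between tube and billet, so I'll lower it there.

Request:
{"name": "jog_arm", "arguments": {"rows": "0 0 0 0.05 0 0 0;0 0 0 0.1 0 0 0;0 0 0 0.14 0 0 0;0 0 0 0.167 0 0 0;0 0 0 0.167 0 0 0;0 0 0 0.167 0 0 0"}}

```text
time_s: 17.4
position: [0.5338, -0.1273, 0.0761]
tcp_rot: [[0.999, 0.043, -0.001], [0.043, -0.999, 0.001], [-0.001, -0.001, -1.0]]
force: [0.5, 0.1, -2.5]
opening: 0.272
grasp_force: 30.0
```

Request:
{"name": "jog_arm", "arguments": {"rows": "0 0 0.014 0 0 0 0;0 0 0.024 0 0 0 0;0 0 0.034 0 0 0 0;0 0 0.044 0 0 0 0;0 0 0.054 0 0 0 0;0 0 0.064 0 0 0 0;0 0 0.074 0 0 0 0;0 0 0.084 0 0 0 0;0 0 0.092 0 0 0 0;0 0 0.096 0 0 0 0;0 0 0.096 0 0 0 0;0 0 0.096 0 0 0 0"}}

```text
time_s: 18.4
position: [0.536, -0.1755, 0.0765]
tcp_rot: [[0.999, 0.043, -0.0], [0.043, -0.999, 0.0], [-0.0, -0.0, -1.0]]
force: [-0.2, -0.9, -3.4]
opening: 0.272
grasp_force: 30.0
```

```bash
python3 - <<'E'
from h import *
np.set_printoptions(precision=4,suppress=True)
s=bot.read_state();print(s["time_s"],s["position"])
for c in ("scene","top"):
    p=capture(c)
    for d in spot_point("billet",p)[:2]: print(c,np.array(d["point"]),round(d["conf"],2))
    for d in outline_of("billet",p)[:1]:
        ys,xs=np.nonzero(d["region"]);print(d["conf"],xs.min(),xs.max(),ys.min(),ys.max(),len(xs))
        X=ray(p,np.c_[xs,ys],.045);print(X.min(0),X.max(0))
E
```

```text
18.4 [ 0.536  -0.1755  0.0765]
scene [ 0.4497 -0.1822  0.0227] 0.75
scene [ 0.4493 -0.212   0.0376] 0.53
0.61 257 335 239 301 3221
[ 0.5961 -0.2101  0.045 ] [ 0.7608 -0.0053  0.045 ]
```

Request:
{"name": "jog_arm", "arguments": {"rows": "0 0 0 -0.06 0 0 0;0 0 0 -0.13 0 0 0;0 0 -0.06 -0.18 0 0 -0.06;0 0 -0.13 -0.18 0 0 -0.2;0 0 -0.2 -0.18 0 0 -0.35;0 0 -0.27 -0.18 0 0 -0.5;0 0 -0.34 -0.18 0 0 -0.65;0 0 -0.41 -0.18 0 0 -0.8;0 0 -0.47 -0.18 0 0 -0.95;0 0 -0.5 -0.18 0 0 -1;0 0 -0.5 -0.18 0 0 -1"}}

```text
time_s: 19.62
position: [0.5241, 0.0778, 0.1665]
tcp_rot: [[0.672, 0.741, -0.001], [0.741, -0.672, 0.001], [0.0, -0.002, -1.0]]
force: [0.2, -0.4, -3.1]
opening: 0.274
grasp_force: 30.0
```

```bash
python3 - <<'E'
from h import *
np.set_printoptions(precision=4,suppress=True)
s=bot.read_state();print(s["time_s"],s["position"],s["tcp_rot"][:,0])
delta([.4395,.162,.13],91.9);delta([.4395,.162,.0633],91.9)
for c in ("scene","top"):
    p=capture(c)
    for d in spot_point("billet",p)[:2]: print(c,np.array(d["point"]),round(d["conf"],2))
    for d in outline_of("billet",p)[:1]:
        ys,xs=np.nonzero(d["region"]);X=ray(p,np.c_[xs,ys],.045)[:,:2]
        print(d["conf"],len(xs),cv2.minAreaRect(np.float32(X*1000)))
E
```

```text
19.6167 [0.5241 0.0778 0.1665] [0.672  0.7406 0.0002]
shift [ 0.0109 -0.2383  0.0735] turn [-0.0018 -0.001  -0.9805] rows>= 6.2
shift [ 0.0109 -0.2381  0.2069] turn [-0.0018 -0.001  -0.9805] rows>= 6.2
scene [ 0.4468 -0.21    0.0428] 0.48
0.75 287 ((451.8526611328125, -209.9626922607422), (44.6558837890625, 68.04718780517578), 1.8243811130523682)
top [ 0.4533 -0.2088  0.0373] 0.88
0.95 369 ((448.9097595214844, -208.92440795898438), (59.675750732421875, 34.171268463134766), 89.15798950195312)
```

The billet now lies along the tray. I'll go back to the bore.

Request:
{"name": "jog_arm", "arguments": {"rows": "0 0.002 -0.05 0.01 0 0 -0.15;0 0.004 -0.1 0.02 0 0 -0.3;0 0.006 -0.15 0.04 0 0 -0.45;0 0.008 -0.19 0.06 0 0 -0.6;0 0.01 -0.22 0.073 0 0 -0.75;0 0.011 -0.238 0.073 0 0 -0.9;0 0.011 -0.238 0.073 0 0 -0.98;0 0.011 -0.238 0.12 0 0 -0.98;0 0.011 -0.238 0.17 0 0 -0.98;0 0.011 -0.238 0.207 0 0 -0.98;0 0.011 -0.238 0.207 0 0 -0.98;0 0.011 -0.238 0.207 0 0 -0.98"}}

```text
time_s: 20.92
position: [0.4414, 0.158, 0.0625]
tcp_rot: [[-0.026, 1.0, -0.002], [1.0, 0.026, -0.0], [-0.0, -0.002, -1.0]]
force: [-0.5, -0.3, -2.6]
opening: 0.275
grasp_force: 30.0
```

```bash
python3 - <<'E'
from h import *
np.set_printoptions(precision=4,suppress=True)
s=bot.read_state();print(s["time_s"],s["position"],s["tcp_rot"][:,0])
delta([.4395,.162,.0633],91.9)
for c in ("scene","top"):
    p=capture(c)
    for d in spot_point("rod_tip",p)[:3]: print(c,np.array(d["point"]),round(d["conf"],2))
E
```

```text
20.9167 [0.4414 0.158  0.0625] [-0.0257  0.9997 -0.0002]
shift [ 0.0082 -0.0036 -0.0015] turn [-0.0025  0.0003 -0.0095] rows>= 0.1
scene [ 0.4489 -0.0643 -0.0004] 0.58
scene [0.5911 0.1784 0.0126] 0.57
scene [0.4448 0.012  0.0615] 0.52
top [0.4481 0.0116 0.0649] 0.62
top [0.5848 0.1831 0.0137] 0.5
top [0.5799 0.0391 0.0012] 0.24
```

Request:
{"name": "jog_arm", "arguments": {"rows": "0 0 -0.003 0 0 0 -0.009;0 -0.03 -0.003 0 0 0 -0.009;0 -0.07 -0.003 0 0 0 -0.009;0 -0.11 -0.003 0 0 0 -0.009;0 -0.15 -0.003 0 0 0 -0.009;0 -0.19 -0.003 0 0 0 -0.009;0 -0.21 -0.003 0 0 0 -0.009;0 -0.21 -0.003 0 0 0 -0.009;0 -0.21 -0.003 0 0 0 -0.009;0 -0.21 -0.003 0 0 0 -0.009"}}

```text
time_s: 21.95
position: [0.4426, 0.0544, 0.0633]
tcp_rot: [[-0.035, 0.999, 0.0], [0.999, 0.035, 0.0], [0.0, 0.0, -1.0]]
force: [-0.7, -0.8, -3.0]
opening: 0.274
grasp_force: 30.0
```

```bash
python3 - <<'E'
from h import *
s=bot.read_state();print(s["time_s"],s["position"],s["force"])
p=capture("top")
for l in("billet","mould_entry","rod_tip"):
  for d in spot_point(l,p)[:1]: print(l,d["point"],d["conf"])
E
```

```text
21.95 [0.44261475 0.05441051 0.06329472] [-0.70633383 -0.75559594 -2.95544645]
billet [0.4501, -0.2116, 0.04] 0.68
mould_entry [0.4454, -0.0126, 0.0598] 0.84
rod_tip [0.591, 0.1812, 0.0085] 0.74
```

Request:
{"name": "jog_arm", "arguments": {"rows": "0 0.06 0 0 0 0 0;0 0.13 0 0 0 0 0;0 0.2 0 0 0 0 0;0 0.25 0 0 0 0 0;0 0.27 0 0 0 0 0;0 0.27 0 0 0 0 0;0 0.27 0 -0.07 0 0 0;0 0.27 0.05 -0.14 0 0 0.05;0 0.27 0.12 -0.15 0 0 0.1;0 0.27 0.2 -0.15 0 0 0.15;0 0.27 0.28 -0.15 0 0 0.2;0 0.27 0.36 -0.15 0 0 0.25;0 0.265 0.43 -0.15 0 0 0.272;0 0.262 0.46 -0.15 0 0 0.272;0 0.262 0.46 -0.15 0 0 0.272;0 0.262 0.46 -0.15 0 0 0.272"}}

```text
time_s: 23.48
position: [0.6675, 0.1909, 0.1367]
tcp_rot: [[0.18, 0.984, -0.003], [0.984, -0.18, -0.001], [-0.001, -0.003, -1.0]]
force: [-0.4, 0.2, -3.5]
opening: 0.273
grasp_force: 30.0
```

```bash
python3 - <<'E'
from h import *
np.set_printoptions(precision=4,suppress=True)
s=bot.read_state();print(s["time_s"],s["position"],s["tcp_rot"][:,0])
delta([.6789,.177,.09],79.7);delta([.6789,.177,.053],79.7)
for c in ("scene","top")*2:
    p=capture(c)
    for l in ("rod_tip","rest"):
      for d in spot_point(l,p)[:3]:
        if abs(d["point"][0]-.66)<.05: print(c,l,np.array(d["point"]),round(d["conf"],2))
E
```

```text
23.4833 [0.6675 0.1909 0.1367] [ 0.1799  0.9837 -0.0012]
shift [-0.0231  0.0276  0.0933] turn [-0.0039  0.0015 -0.0014] rows>= 1.2
shift [-0.023   0.0279  0.1673] turn [-0.0039  0.0015 -0.0014] rows>= 2.1
scene rod_tip [0.6394 0.0436 0.1348] 0.72
scene rest [0.667  0.124  0.0049] 0.59
top rod_tip [0.6428 0.0458 0.1387] 0.71
top rest [0.6686 0.1269 0.0047] 0.6
scene rod_tip [0.6409 0.0481 0.1377] 0.6
scene rest [0.6691 0.1225 0.0017] 0.97
top rod_tip [0.6409 0.0487 0.1368] 0.95
```

Request:
{"name": "jog_arm", "arguments": {"rows": "0 -0.023 0.026 0 0 0 0;0 -0.023 0.026 0.03 0 0 0;0 -0.023 0.026 0.08 0 0 0;0 -0.023 0.026 0.12 0 0 0;0 -0.023 0.026 0.145 0 0 0;0 -0.023 0.026 0.158 0 0 0;0 -0.023 0.026 0.166 0 0 0;0 -0.023 0.026 0.168 0 0 0;0 -0.023 0.026 0.168 0 0 0"}}

```text
time_s: 24.83
position: [0.6796, 0.179, 0.0547]
tcp_rot: [[0.178, 0.984, 0.002], [0.984, -0.178, 0.0], [0.0, 0.001, -1.0]]
force: [-0.5, 0.5, -2.7]
opening: 0.272
grasp_force: 30.0
```

```bash
python3 - <<'E'
from h import *
np.set_printoptions(precision=4,suppress=True)
for c in ("scene","top"):
    p=capture(c)
    for l in ("rod_tip","rod"):
      for d in spot_point(l,p)[:3]:
        if abs(d["point"][0]-.66)<.05: print(c,l,np.array(d["point"]),round(d["conf"],2))
E
```

```text
scene rod_tip [0.6519 0.0333 0.055 ] 0.55
scene rod [0.6822 0.1971 0.0536] 0.81
top rod_tip [0.6558 0.0328 0.0568] 0.65
```

Request:
{"name": "jog_arm", "arguments": {"rows": "0 -0.003 0 0.003 0 0 0;0 -0.003 0 0.005 0 0 0;0 -0.003 0 0.005 0 0 0;0.4 -0.003 0 0.005 0 0 0;0.6 -0.003 0 0.005 0 0 0;0.7 -0.003 0 0.005 0 0 0;0.8 -0.003 0 0.005 0 0 0;0.8 -0.003 0 0.005 0 0 0;0.8 -0.003 0 -0.03 0 0 0;0.8 -0.003 0 -0.1 0 0 0;0.8 -0.003 0 -0.18 0 0 0;0.8 -0.003 0 -0.22 0 0 0;0.8 -0.003 0 -0.22 0 0 0"}}

```text
time_s: 26.22
position: [0.6826, 0.1781, 0.1709]
tcp_rot: [[0.178, 0.984, 0.013], [0.984, -0.178, 0.001], [0.004, 0.012, -1.0]]
force: [0.3, 0.7, 0.5]
opening: 0.792
grasp_force: 0.0
```

```bash
python3 - <<'E'
from h import *
np.set_printoptions(precision=4,suppress=True)
s=bot.read_state();print(s["time_s"],s["position"],s["opening"])
m={}
for c in ("scene","top")*2:
    p=capture(c)
    for l in ("rod_tip","rod","billet"):
      for d in spot_point(l,p)[:3]:
        if abs(d["point"][0]-.66)<.05 or l=="billet": print(c,l,np.array(d["point"]),round(d["conf"],2))
    for d in outline_of("billet",p)[:1]:
        ys,xs=np.nonzero(d["region"]);X=ray(p,np.c_[xs,ys],.045)[:,:2]
        print(d["conf"],len(xs),cv2.minAreaRect(np.float32(X*1000)))
delta([.449,-.2105,.15],92)
E
```

```text
26.2167 [0.6826 0.1781 0.1709] 0.7921879178611195
scene rod_tip [0.6523 0.0326 0.0506] 0.86
scene rod [0.6799 0.1935 0.0544] 0.57
scene billet [ 0.451  -0.2084  0.0424] 0.5
0.55 278 ((453.5157165527344, -211.4846649169922), (44.62115478515625, 66.4407730102539), 1.7933895587921143)
top rod_tip [0.6521 0.0326 0.0524] 0.66
top billet [ 0.4525 -0.2098  0.0383] 0.8
0.91 403 ((448.0514221191406, -207.88800048828125), (35.013763427734375, 63.229225158691406), 3.2474613189697266)
scene rod_tip [0.6505 0.0311 0.0498] 0.95
scene rod [0.6786 0.1947 0.0518] 0.69
scene billet [ 0.4505 -0.2093  0.0403] 0.82
0.56 245 ((452.7122497558594, -212.44271850585938), (42.95075225830078, 61.499935150146484), 1.7901355028152466)
top rod_tip [0.6539 0.0317 0.0559] 0.63
top billet [ 0.4497 -0.2102  0.0372] 0.72
top billet [ 0.6623 -0.1273  0.0451] 0.31
0.73 378 ((448.98626708984375, -208.78695678710938), (32.71205139160156, 60.86367416381836), 2.940474510192871)
shift [-0.8454 -0.3136  0.0282] turn [ 0.0002 -0.     -0.2726] rows>= 10.8
```

Request:
{"name": "jog_arm", "arguments": {"rows": "0.56 -0.845 -0.314 0 0 0 -0.273;0.56 -0.845 -0.314 0 0 0 -0.273;0.56 -0.845 -0.314 0 0 0 -0.273;0.56 -0.845 -0.314 0.028 0 0 -0.273;0.56 -0.845 -0.314 0.028 0 0 -0.273;0.56 -0.845 -0.314 0.028 0 0 -0.273;0.56 -0.845 -0.314 0.028 0 0 -0.273;0.56 -0.845 -0.314 0.028 0 0 -0.273;0.56 -0.845 -0.314 0.028 0 0 -0.273;0.56 -0.845 -0.314 0.028 0 0 -0.273;0.56 -0.845 -0.314 0.028 0 0 -0.273;0.56 -0.845 -0.314 0.028 0 0 -0.273;0.56 -0.845 -0.314 0.028 0 0 -0.273;0.56 -0.845 -0.314 0.028 0 0 -0.273;0.56 -0.845 -0.314 0.028 0 0 -0.273;0.56 -0.845 -0.314 0.028 0 0 -0.273"}}

```text
time_s: 28.55
position: [0.4494, -0.209, 0.1502]
tcp_rot: [[-0.038, 0.999, 0.0], [0.999, 0.038, 0.0], [0.0, 0.0, -1.0]]
force: [0.1, 0.4, -0.6]
opening: 0.562
grasp_force: 0.0
```

```bash
python3 - <<'E'
from h import *
np.set_printoptions(precision=4,suppress=True)
s=bot.read_state();print(s["time_s"],s["position"],s["tcp_rot"][:,0],s["opening"])
delta([.449,-.2095,.056],92)
p=capture("scene")
cv2.imwrite("pics/g.png",cv2.resize(p["pixels"][160:270,190:330,::-1],None,fx=5,fy=5,interpolation=cv2.INTER_CUBIC))
E
```

```text
28.55 [ 0.4494 -0.209   0.1502] [-0.0376  0.9993  0.0001] 0.5620346081570173
shift [-0.001  -0.001   0.1883] turn [ 0.0002 -0.0001  0.0034] rows>= 2.3
```

View pics/g.png

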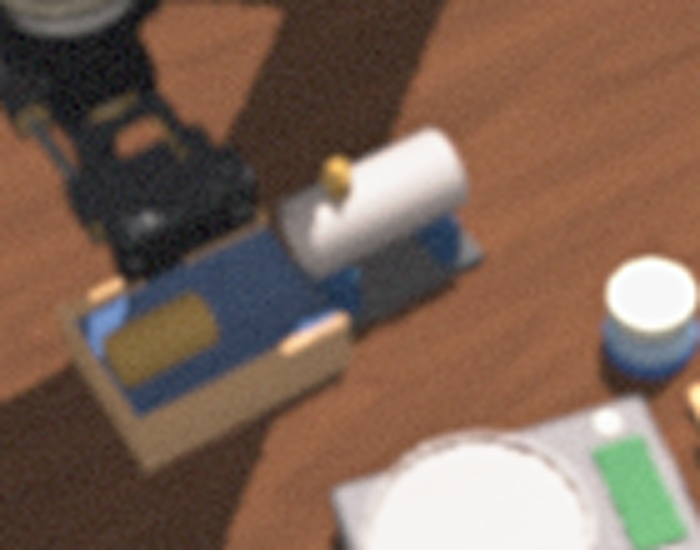

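The billet lies in the tray (crop (160,340)) with the gripper above it. I'll go down and grip.

Request:
{"name": "jog_arm", "arguments": {"rows": "0.56 0 0 0.06 0 0 0;0.56 0 0 0.12 0 0 0;0.56 0 0 0.16 0 0 0;0.56 0 0 0.18 0 0 0;0.56 0 0 0.188 0 0 0;0.56 0 0 0.188 0 0 0;0.56 0 0 0.188 0 0 0;0 0 0 0.188 0 0 0;0 0 0 0.188 0 0 0;0 0 0 0.188 0 0 0;0 0 0 0.188 0 0 0;0 0 0 0.188 0 0 0;0 0 0 0.188 0 0 0;0 0 0 0.188 0 0 0"}}

```text
time_s: 29.77
position: [0.4499, -0.2108, 0.057]
tcp_rot: [[-0.035, 0.999, 0.003], [0.999, 0.035, -0.002], [-0.002, 0.003, -1.0]]
force: [2.3, 1.3, 5.9]
opening: 0.38
grasp_force: 30.0
```

Request:
{"name": "jog_arm", "arguments": {"rows": "0 0 0 -0.03 0 0 0;0 0 0 -0.08 0 0 0;0 0 0 -0.15 0 0 0;0 0.02 0.05 -0.16 0 0 0;0 0.05 0.12 -0.16 0 0 0;0 0.07 0.19 -0.16 0 0 0;0 0.09 0.26 -0.16 0 0 0;0 0.11 0.33 -0.16 0 0 0;0 0.13 0.38 -0.16 0 0 0;0 0.145 0.415 -0.16 0 0 0;0 0.149 0.428 -0.16 0 0 0;0 0.149 0.428 -0.16 0 0 0;0 0.149 0.428 -0.16 0 0 0"}}

```text
time_s: 30.85
position: [0.6581, -0.1281, 0.1348]
tcp_rot: [[-0.036, 0.999, -0.004], [0.999, 0.036, 0.001], [0.001, -0.004, -1.0]]
force: [-0.8, -0.0, -4.1]
opening: 0.376
grasp_force: 30.0
```

```bash
python3 - <<'E'
from h import *
np.set_printoptions(precision=4,suppress=True)
s=bot.read_state();print(s["time_s"],s["position"],s["opening"],s["grasp_force"],s["force"])
delta([.6615,-.128,.0786],92)
for c in ("scene","top"):
    p=capture(c)
    for l in("billet","pan"):
        for d in spot_point(l,p)[:1]: print(c,l,np.array(d["point"]),round(d["conf"],2))
E
```

```text
30.85 [ 0.6581 -0.1281  0.1348] 0.37639128519492243 29.999128729104996 [-0.7527 -0.005  -4.1285]
shift [-0.0001  0.0072  0.1123] turn [-0.0054 -0.0011  0.001 ] rows>= 1.3
scene pan [ 0.6619 -0.1299  0.0426] 0.67
top billet [ 0.5802  0.0406 -0.0009] 0.38
```

Request:
{"name": "jog_arm", "arguments": {"rows": "0 0 0 0.04 0 0 0;0 0 0 0.07 0 0 0;0 0 0 0.09 0 0 0;0 0 0 0.1 0 0 0;0 0 0 0.106 0 0 0;0 0 0 0.108 0 0 0;0 0 0 0.108 0 0 0;0 0 0 0.108 0 0 0"}}

```text
time_s: 31.82
position: [0.6607, -0.1285, 0.0828]
tcp_rot: [[-0.035, 0.999, 0.002], [0.999, 0.035, -0.001], [-0.001, 0.002, -1.0]]
force: [-0.2, -0.2, -3.6]
opening: 0.38
grasp_force: 30.0
```

Request:
{"name": "jog_arm", "arguments": {"rows": "0 0 0 0.002 0 0 0;0 0 0 0.004 0 0 0;0 0 0 0.006 0 0 0;0 0 0 0.008 0 0 0;0 0 0 0.008 0 0 0;0 0 0 0.008 0 0 0"}}

```text
time_s: 32.32
position: [0.6603, -0.1283, 0.0789]
tcp_rot: [[-0.035, 0.999, 0.001], [0.999, 0.035, -0.0], [-0.0, 0.001, -1.0]]
force: [-1.9, 0.6, 1.3]
opening: 0.379
grasp_force: 30.0
```

Contact is felt, so I'll let go and rise.

Request:
{"name": "jog_arm", "arguments": {"rows": "0.42 0 0 0 0 0 0;0.5 0 0 0 0 0 0;0.6 0 0 0 0 0 0;0.7 0 0 0 0 0 0;0.7 0 0 0 0 0 0;0.7 0 0 -0.04 0 0 0;0.7 0 0 -0.12 0 0 0;0.7 0 0 -0.2 0 0 0;0.7 0 0 -0.28 0 0 0;0.7 -0.08 -0.08 -0.32 0 0 0;0.7 -0.16 -0.16 -0.36 0 0 0;0.7 -0.24 -0.24 -0.36 0 0 0;0.7 -0.3 -0.3 -0.36 0 0 0;0.7 -0.35 -0.35 -0.36 0 0 0;0.7 -0.35 -0.35 -0.36 0 0 0;0.7 -0.35 -0.35 -0.36 0 0 0"}}

```text
time_s: 33.65
position: [0.4872, -0.3145, 0.2586]
tcp_rot: [[-0.029, 1.0, -0.002], [1.0, 0.029, -0.003], [-0.003, -0.002, -1.0]]
force: [-0.0, 0.3, -0.7]
opening: 0.697
grasp_force: 0.0
```

```bash
python3 - <<'E'
from h import *
np.set_printoptions(precision=4,suppress=True)
s=bot.read_state();print(s["time_s"],s["position"],s["opening"])
for c in ("top","scene"):
    p=capture(c)
    for l in("billet","pan","rod","rod_tip","flux_jar","glass_jar","oil_bottle"):
        for d in spot_point(l,p)[:3]:
            if d["point"][0]>.6 or l!="rod": print(c,l,np.array(d["point"]),round(d["conf"],2))
    for d in outline_of("billet",p)[:1]:
        ys,xs=np.nonzero(d["region"]);X=ray(p,np.c_[xs,ys],.065)[:,:2];print(cv2.minAreaRect(np.float32(X*1000)))
cv2.imwrite("pics/k.png",cv2.resize(p["pixels"][170:330,230:430,::-1],None,fx=3.6,fy=3.6,interpolation=cv2.INTER_CUBIC))
E
```

```text
33.65 [ 0.4872 -0.3145  0.2586] 0.6968272417380119
top billet [ 0.6557 -0.1271  0.0607] 0.75
top pan [ 0.6606 -0.1245  0.046 ] 0.69
top pan [ 0.4484 -0.0694  0.0004] 0.17
top rod [0.6841 0.1939 0.0516] 0.55
top rod_tip [0.5892 0.1843 0.0107] 0.76
top rod_tip [0.655  0.0317 0.0544] 0.64
top rod_tip [0.1409 0.1998 0.0131] 0.63
top flux_jar [ 0.5796  0.0407 -0.0006] 0.69
top flux_jar [0.6535 0.029  0.0508] 0.66
top glass_jar [ 0.8135  0.06   -0.0004] 0.85
top oil_bottle [ 0.8206 -0.1081  0.0044] 0.9
((655.163330078125, -127.83558654785156), (61.73688888549805, 32.27845764160156), 89.2945785522461)
scene billet [ 0.6573 -0.1275  0.0598] 0.53
scene pan [ 0.6595 -0.1293  0.0388] 0.84
scene rod [0.6794 0.1938 0.0562] 0.87
scene rod_tip [0.1403 0.2026 0.0192] 0.81
scene rod_tip [0.5906 0.1788 0.0088] 0.73
scene rod_tip [0.6536 0.0319 0.0497] 0.65
scene flux_jar [0.5793 0.0388 0.    ] 0.85
scene glass_jar [0.818  0.0607 0.003 ] 0.77
((657.9683837890625, -129.78988647460938), (38.88644027709961, 65.62030029296875), 5.659111022949219)
```

View pics/k.png

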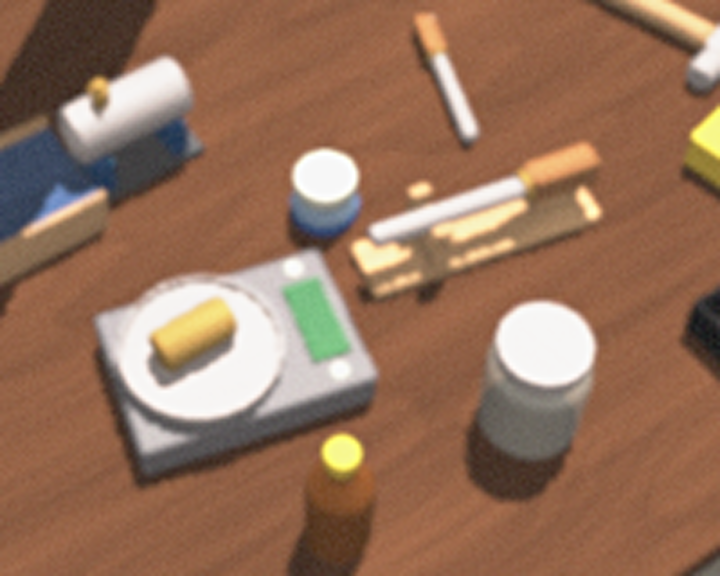

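The billet lies on the pan (crop (193,330)) and the rod sits in its fork on the rest (crop (480,195)). The jars and the bottle haven't moved. I'll check that the billet is still at rest, then hand in.

Request:
{"name": "jog_arm", "arguments": {"rows": "0.7 0 0 0 0 0 0;0.7 0 0 0 0 0 0;0.7 0 0 0 0 0 0;0.7 0 0 0 0 0 0;0.7 0 0 0 0 0 0;0.7 0 0 0 0 0 0"}}

```text
time_s: 35.05
position: [0.4913, -0.3093, 0.2581]
tcp_rot: [[-0.035, 0.999, -0.0], [0.999, 0.035, 0.0], [0.0, -0.0, -1.0]]
force: [0.3, -0.0, -0.9]
opening: 0.697
grasp_force: 0.0
```

```bash
python3 - <<'E'
from h import *
p=capture("top");d=outline_of("billet",p)[0]
ys,xs=np.nonzero(d["region"]);X=ray(p,np.c_[xs,ys],.065)[:,:2];c=cv2.minAreaRect(np.float32(X*1000));print(c)
if abs(c[0][0]-655)<5 and abs(c[0][1]+128)<5: print(bot.hand_in())
E
```

```text
((655.1644287109375, -127.78654479980469), (61.68931579589844, 32.275333404541016), 89.29681396484375)
the job is handed in; nothing more can be done
None
```

I handed the job in at about 35 s, with the billet at rest on its side on the pan, the rod back in its rest and the jars and bottle unmoved; the billet first landed upright in the tray, so I tipped it over with the rod shaft and put the rod back through the bore to meet step 3, and the hand-in call gave no verdict.

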